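# Dispense one filter disc and nudge it onto the ready mat

### The job

Press the red plunger of the filter dispenser all the way down once, and let it come back up, so that a single filter disc slides out; then push that disc across the bench with the fingertips until it lies wholly on the green ready mat. Do not pick up or lift anything, let no second disc out, and leave the other things on the bench where they stand.

Things in the scene. Friction and masses are not known exactly. Their poses are not given: they have to be found in the camera images.
- dispenser: Filter-disc dispenser fixed to the bench, yaw within 0.35 rad. Origin on the bench at the centre of its magazine: a clear square tube, 51 mm square outside, open-topped, 46 mm high, holding 3 stacked discs that rest on the bench. Behind it (own +x 25 to 125 mm) a white housing, 51 mm wide, 44 mm high, carries the plunger. The outlet is on the own -x side, towards the robot.
- outlet (a point): Bottom centre of the outlet slot (43 mm wide, 16.5 mm high), own -x 25.5 mm from the dispenser's origin. A full press drives a 12 mm high blade that slides the lowest disc out along own -x, to lie flat on the bench, centre about 60 mm from this point. The blade sticks out up to 40 mm while the plunger is down, and withdraws as it rises; the next disc then drops.
- plunger_top (a point): Centre of the flat top of the red plunger cap (32 mm diameter), 60 mm behind (own +x of) the dispenser's origin and 86 mm above the bench when up, 62 mm when fully down. Moves down with the plunger.
- plunger (a joint): Travel of the plunger, m: 0 = up, 0.024 = fully down (hard stop). A spring resists with 3 N at the top, 6 N at the bottom (up to 10 N with friction and quick pressing) and returns it when released. Pressed at about 30 mm/s the disc comes to rest against the blade; a stab (over 100 mm/s) shoots it farther. The blade moves 3.8 times (after a first 6 mm of free blade travel) as far as the plunger.
- disc1: The lowest filter disc of the stack, the one that comes out: loose, flat, white plastic with a blue ring on top, 40 mm diameter, 14 mm thick, about 20 g. Origin at the centre of its underside, its own z axis up.
- disc2: Second disc from the bottom of the magazine, same form; stays in.
- disc3: Third and top disc, same form; stays in.
- ready_mat: Green round mat, 110 mm diameter, an inlay level with the bench (things slide onto it freely); origin at its centre. It lies to the left or the right in front of the dispenser, changing places with the like orange mat.
- used_mat: Orange round mat, 110 mm diameter, level with the bench, on the other side; not used in this task. Origin at its centre.
- vial: Loose amber bottle with a white cap, 36 mm diameter, 70 mm high, standing; leave alone. Origin at the centre of its underside.
- bowl: Loose steel bowl, 100 mm diameter, 35 mm high; leave alone. Origin at the centre of its underside.
- connector: Loose black stepped plastic connector, 32 mm diameter, 34 mm high, standing near the robot; leave alone. Origin at the centre of its underside.

How it is judged:
By the outcome, as a careful person would: the job done as asked, in the order asked, and still so for the second after the job is handed in, with the robot touching nothing.
It also fails if it takes over 51 s, if anything falls off the work surface, if the arm or the gripper's body presses on something with over 40 N, if the wrist force passes 120 N, or if a joint passes its speed limit or range.

### The arm

A 7-joint arm with a two-finger parallel gripper is mounted at the origin on the work surface. World frame = base frame: x ahead of the robot, y to its left, z up, the work surface at z = 0. Lengths are in mm, angles in rad, forces in N, time in s.
With the tool pointing down it reaches from about 350 to 900 mm from the base axis. Payload 19.9 kg.
Tool frame: the origin (TCP) lies at the very end of the fingers, on their centre line; the grasp point (between the pads) lies tcp_to_grasp behind it (tcp_to_grasp is the distance from the TCP to the grasp point, in mm); z points along the fingers, y is the direction in which the jaws open and shut (so a half turn about z gives the same grasp; the last joint's range is limited). The gripper opens to 94 mm and grips with 3 to 60 N. Pads are 16 mm wide; open, the fingers measure 119 mm over their backs; the gripper's body (75 mm by 177 mm) begins 78 mm behind the grasp point.
Start: joints at [1.256, 0.417, -0.01, 1.614, 0.005, 1.111, -0.053], TCP at [168.385, -601.866, 178.125] pointing down, gripper open.
Joint ranges: [-2.81, 2.81], [-0.39, 2.02], [-1.27, 1.25], [0.06, 2.57], [-1.19, 4.33], [0.19, 2], [-2.82, 2.82]. Speed limits (rad/s): [1.89, 1.89, 2.39, 2.39, 3.01, 3.01, 3.01].

### API

Orientations are given as a 3x3 rotation matrix whose columns are the frame's x, y, z axes.
In Python, from plant import * gives the robot as it stands. The module is installed in compiled form; this text tells all that it offers.
- The arm moves only by the shell command python3 -m jog 'ROWS' [FORCE]. ROWS is JSON, a list of rows, each an object with "dp": the shift along the tool's x, y, z in m, a list of three; "yaw": the turn about the tool's z in degrees; "grip": the opening, from 0 (shut) to 1 (fully open). A call has 1 to 8 rows; each row is the pose to reach, as a shift and turn from the pose measured when the call began, along the tool's axes at that moment; what a row does not reach only later rows make up. A row lasts 1/12 s, in which the tool goes at most 41.7 mm and 7.16 degrees, less where a joint would pass 70% of its speed; a pose out of reach is approached as far as the arm can. A call with a gripper value outside its range is refused whole. The fingers move at their own pace and stop on an object; FORCE is the grip in N (left out, the last holds). Time passes only in rows, so rows that repeat a pose let the fingers close. It gives the time, the measured TCP pose, the force and the opening at its end, in the units of the state.
- state(): the state, without advancing time (a new reading comes with each control period).
- get_image(name): name is "scene" or "top" or "wrist"; returns the picture (420x560x3 uint8, red, green, blue); there is no depth.
- camera_params(name): a dict with "K" (3x3 intrinsics, pixels), "view" (4x4, takes a point from world to camera coordinates); the wrist camera has in their place "T_tool_cam" (4x4, takes a point from camera to tool coordinates, whose origin is the TCP and whose axes are the flange's). Camera axes: x right, y up, looking along -z (the intrinsics and any distortion apply to the point x, -y, -z); pixel columns grow to the right and rows downward; lengths in mm; the calibration is good to about 2 mm. A picture is of the moment at which its call begins: read the wrist's pose just before it. camera_params takes no time and is no camera call.
- finish_job(): hands the job in, once; it reports no verdict.
The state is a dict: "time_s": time; "q": joint angles; "qvel": joint speeds; "joint_torque": joint torques, N m; "tool_pos": TCP position; "tool_rot": TCP orientation; "ft_force": force on the tool from outside, world axes, zero at the start; "torque": the same for the moment, N m; "width": finger opening in mm.
Only numpy, scipy, OpenCV 4.12 (cv2) and the standard library are available. Lean on these libraries where they do the work, as an engineer would, in place of code of your own. Each camera call takes 0.05 s, during which the arm holds its last target. There are 200 camera calls.

## Working session

There is one attempt and no reset: what is moved stays moved. The work goes in short steps, Python scripts to look and compute and a shell command to move; the robot and the scene stay as the last step left them, time stands still between calls to the robot, and variables do not carry over. Pictures are saved under pics/ and viewed, about 8 in all and at most 12, crops included, and the job is handed in when it is done.

```bash
mkdir -p pics; cat > h.py <<'E'
from plant import *
import numpy as np, cv2
def ray(name,u,v):
    p=camera_params(name);K=np.array(p["K"]);V=np.array(p["view"])
    d=np.linalg.inv(K)@[u,v,1]; d=np.array([d[0],-d[1],-d[2]])
    R=V[:3,:3];return -R.T@V[:3,3],R.T@d
def hit(name,u,v,z=0):
    o,d=ray(name,u,v);return np.round(o+d*(z-o[2])/d[2],1)
def save(name,f,crop=None,s=1):
    im=get_image(name)[:,:,::-1]
    cv2.imwrite("pics/full_"+f,im)
    if crop: x,y,w,h=crop;im=im[y:y+h,x:x+w]
    cv2.imwrite("pics/"+f,cv2.resize(im,None,fx=s,fy=s,interpolation=cv2.INTER_CUBIC))
E
python3 - <<'E'
from h import *
save("top","top1.png",None,1.42);save("scene","sc1.png",None,1.42)
for n in("top","scene"):print({k:np.round(v,2).tolist() if not isinstance(v,str) else v for k,v in camera_params(n).items()})
s=state();print(s["time_s"],s["tool_pos"],np.round(s["tool_rot"],3),s["width"])
E
```

```text
{'K': [[404.65, 0.0, 279.47], [0.0, 404.65, 205.85], [0.0, 0.0, 1.0]], 'view': [[0.02, -1.0, 0.04, -38.57], [1.0, 0.02, 0.07, -574.84], [-0.07, 0.04, 1.0, -859.87], [0.0, 0.0, 0.0, 1.0]]}
{'K': [[520.73, 0.0, 275.27], [0.0, 520.73, 209.18], [0.0, 0.0, 1.0]], 'view': [[0.72, 0.7, 0.0, -393.74], [-0.61, 0.62, 0.5, 322.27], [0.34, -0.36, 0.87, -1254.84], [0.0, 0.0, 0.0, 1.0]]}
0.1 [ 168.28448019 -601.55270333  177.61171583] [[ 0.963  0.269 -0.   ]
 [ 0.269 -0.963  0.001]
 [-0.    -0.001 -1.   ]] 94.16853481499506
```

View pics/top1.png

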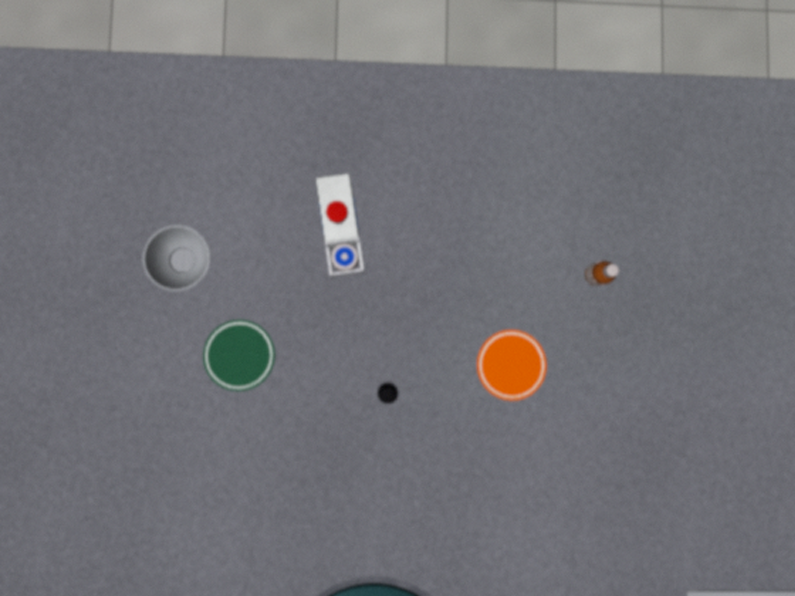

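View pics/sc1.png

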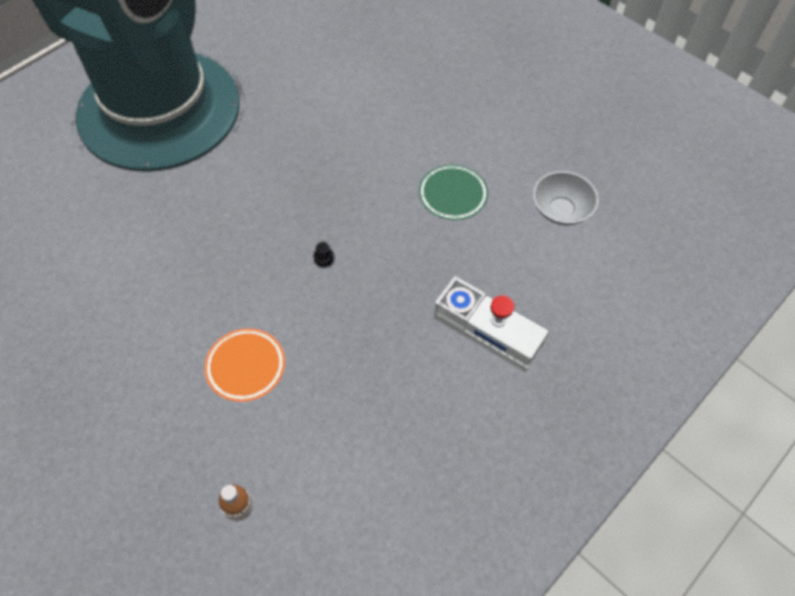

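The top view shows the plunger at (337,212), disc ring at (344,257), green mat at (239,355), connector at (388,393), bowl at (177,258) and vial at (600,273), all in enlarged pixels. The scene view shows the plunger at (503,307), ring at (460,299) and green mat at (453,192).

```bash
python3 - <<'E'
from h import *
s=1/1.42
for n,l in {"top":dict(plg=(337,212,86),ring=(344.5,257,42),green=(239,355,0),conn=(388,393,17),bowl=(177,258,30),hb1=(317,178,44),hb2=(349,174.5,44),m1=(330,275,46),m2=(363,270,46)),"scene":dict(plg=(503,306,86),ring=(460,299,42),green=(453,192,0),conn=(323,252,17),h1=(547,330,44),h2=(527,361,44),m1=(457,278,46),m2=(436,302,46))}.items():
    for k,(u,v,z) in l.items():print(n,k,hit(n,u*s,v*s,z))
p=camera_params("wrist");print(np.round(p["T_tool_cam"],3),np.round(p["K"],1))
E
```

```text
top plg [683.6  65.4  86. ]
top ring [625.1  55.3  42. ]
top green [474.3 215.1   0. ]
top conn [422.2 -15.1  17. ]
top bowl [618.2 306.1  30. ]
top hb1 [743.2  99.8  44. ]
top hb2 [750.1  52.   44. ]
top m1 [597.1  75.7  46. ]
top m2 [605.8  27.1  46. ]
scene plg [689.1  66.1  86. ]
scene ring [627.9  56.   42. ]
scene green [477.6 214.3  -0. ]
scene conn [422.6 -13.2  17. ]
scene h1 [744.4 101.   44. ]
scene h2 [754.1  46.3  44. ]
scene m1 [603.8  76.5  46. ]
scene m2 [608.8  27.5  46. ]
[[-1.00000e-03  9.57000e-01  2.89000e-01  8.43930e+01]
 [ 1.00000e+00  0.00000e+00  0.00000e+00  3.32000e-01]
 [ 0.00000e+00  2.89000e-01 -9.57000e-01 -2.05511e+02]
 [ 0.00000e+00  0.00000e+00  0.00000e+00  1.00000e+00]] [[305.6   0.  278.6]
 [  0.  305.6 208.4]
 [  0.    0.    1. ]]
```

```bash
cat >> h.py <<'E'
def go(x,y,z,ang=None):
    s=state();R=np.array(s["tool_rot"]);d=R.T@(np.array([x,y,z])-s["tool_pos"])
    a=np.degrees(np.arctan2(R[1,0],R[0,0]))
    print("t",round(s["time_s"],2),"pos",np.round(s["tool_pos"],1),"ang",round(a,2),"F",np.round(s["ft_force"],1),"w",round(s["width"],1),"tilt",np.round(R[:,2],4))
    print("  dp m",np.round(d/1000,4),"yaw",None if ang is None else round(a-ang,1))
E
python3 -m jog '[{"dp":[0.678,-0.503,0],"yaw":-95,"grip":0},{"dp":[0.678,-0.503,0],"yaw":-95,"grip":0},{"dp":[0.678,-0.503,0],"yaw":-95,"grip":0},{"dp":[0.678,-0.503,0],"yaw":-95,"grip":0},{"dp":[0.678,-0.503,0],"yaw":-95,"grip":0},{"dp":[0.678,-0.503,0],"yaw":-95,"grip":0},{"dp":[0.678,-0.503,0],"yaw":-95,"grip":0},{"dp":[0.678,-0.503,0],"yaw":-95,"grip":0}]' 20
python3 -c "
from h import *
go(686,66,178,111)"
```

```text
time_s: 0.77
tool_pos: [373.3, -336.6, 178.1]
tool_rot: [[0.288, 0.958, -0.0], [0.958, -0.288, 0.001], [0.0, -0.0, -1.0]]
ft_force: [1.2, -0.4, 0.7]
width: 44.0
t 0.77 pos [ 373.3 -336.6  178.1] ang 73.27 F [ 1.2 -0.4  0.7] w 44.0 tilt [-2.e-04  5.e-04 -1.e+00]
  dp m [4.755e-01 1.836e-01 2.000e-04] yaw -37.7
```

```bash
python3 -m jog '[{"dp":[0.4755,0.1836,0],"yaw":-37.7,"grip":0},{"dp":[0.4755,0.1836,0],"yaw":-37.7,"grip":0},{"dp":[0.4755,0.1836,0],"yaw":-37.7,"grip":0},{"dp":[0.4755,0.1836,0],"yaw":-37.7,"grip":0},{"dp":[0.4755,0.1836,0],"yaw":-37.7,"grip":0},{"dp":[0.4755,0.1836,0],"yaw":-37.7,"grip":0},{"dp":[0.4755,0.1836,0],"yaw":-37.7,"grip":0},{"dp":[0.4755,0.1836,0],"yaw":-37.7,"grip":0}]'
python3 -c "
from h import *
go(686,66,120,111)"
```

```text
time_s: 1.43
tool_pos: [577.5, -73.3, 178.0]
tool_rot: [[-0.358, 0.934, -0.001], [0.934, 0.358, 0.0], [0.001, -0.0, -1.0]]
ft_force: [0.3, 0.3, 0.9]
width: 0.6
t 1.43 pos [577.5 -73.3 178. ] ang 110.96 F [0.3 0.3 0.9] w 0.6 tilt [-5.e-04  5.e-04 -1.e+00]
  dp m [0.0912 0.1512 0.0581] yaw -0.0
```

```bash
python3 -m jog '[{"dp":[0.0912,0.1512,0.03],"yaw":0,"grip":0},{"dp":[0.0912,0.1512,0.05],"yaw":0,"grip":0},{"dp":[0.0912,0.1512,0.058],"yaw":0,"grip":0},{"dp":[0.0912,0.1512,0.058],"yaw":0,"grip":0},{"dp":[0.0912,0.1512,0.058],"yaw":0,"grip":0},{"dp":[0.0912,0.1512,0.058],"yaw":0,"grip":0},{"dp":[0.0912,0.1512,0.058],"yaw":0,"grip":0}]'
python3 -c "
from h import *
go(686,66,90,111)
save('wrist','w1.png',None,1.42)
go(686,66,90,111)"
```

```text
time_s: 2.02
tool_pos: [685.6, 67.3, 118.7]
tool_rot: [[-0.359, 0.933, -0.003], [0.933, 0.359, 0.001], [0.002, -0.002, -1.0]]
ft_force: [-0.0, -0.7, 0.2]
width: 0.3
t 2.02 pos [685.6  67.3 118.7] ang 111.07 F [-0.  -0.7  0.2] w 0.3 tilt [-2.5e-03  9.0e-04 -1.0e+00]
  dp m [-0.0014 -0.      0.0287] yaw 0.1
t 2.07 pos [685.7  65.8 119.5] ang 110.98 F [-0.1 -0.4 -0.1] w 0.1 tilt [-1.6e-03  3.0e-04 -1.0e+00]
  dp m [0.     0.0004 0.0295] yaw -0.0
```

View pics/w1.png

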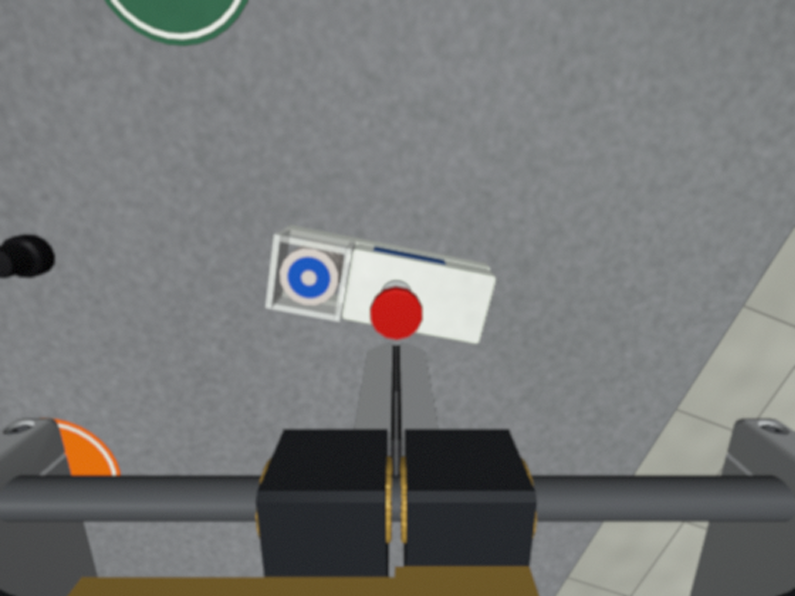

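The wrist view has the red cap at (396,313), the disc ring at (309,277), and the fingertips below the cap at (396,346).

```bash
cat >> h.py <<'E'
def wpix(u,v,z,pos,R):
    p=camera_params("wrist");T=np.array(p["T_tool_cam"]);K=np.array(p["K"])
    d=np.linalg.inv(K)@[u,v,1];d=R@(T[:3,:3]@[d[0],-d[1],-d[2]]);o=R@T[:3,3]+pos
    return np.round(o+d*(z-o[2])/d[2],1)
E
python3 -c "
from h import *
s=state();R=np.array(s['tool_rot']);P=np.array(s['tool_pos'])
for u,v,z in((396,313,86),(309,277,42),(396,346,119)):print(wpix(u/1.42,v/1.42,z,P,R))
go(686,66,90,111)"
```

```text
[684.9  67.6  86. ]
[626.6  56.4  42. ]
[687.2  61.5 119. ]
t 2.07 pos [685.7  65.8 119.5] ang 110.98 F [-0.1 -0.4 -0.1] w 0.1 tilt [-1.6e-03  3.0e-04 -1.0e+00]
  dp m [0.     0.0004 0.0295] yaw -0.0
```

```bash
python3 -m jog '[{"dp":[0,0.0005,0.010],"yaw":0,"grip":0},{"dp":[0,0.0005,0.020],"yaw":0,"grip":0},{"dp":[0,0.0005,0.026],"yaw":0,"grip":0},{"dp":[0,0.0005,0.029],"yaw":0,"grip":0},{"dp":[0,0.0005,0.030],"yaw":0,"grip":0}]'
python3 -c "
from h import *
go(686,66,61,111)"
```

```text
time_s: 2.48
tool_pos: [685.7, 65.5, 88.7]
tool_rot: [[-0.358, 0.934, -0.003], [0.934, 0.358, 0.0], [0.001, -0.002, -1.0]]
ft_force: [1.0, -0.5, 0.2]
width: 0.2
t 2.48 pos [685.7  65.5  88.7] ang 110.95 F [ 1.  -0.5  0.2] w 0.2 tilt [-2.5e-03  1.0e-04 -1.0e+00]
  dp m [0.0003 0.0005 0.0277] yaw -0.0
```

```bash
python3 -m jog '[{"dp":[0,0,0.0025],"yaw":0,"grip":0},{"dp":[0,0,0.005],"yaw":0,"grip":0},{"dp":[0,0,0.0075],"yaw":0,"grip":0},{"dp":[0,0,0.010],"yaw":0,"grip":0},{"dp":[0,0,0.0125],"yaw":0,"grip":0},{"dp":[0,0,0.015],"yaw":0,"grip":0},{"dp":[0,0,0.0175],"yaw":0,"grip":0},{"dp":[0,0,0.020],"yaw":0,"grip":0}]'
python3 -c "
from h import *
go(686,66,61,111)"
```

```text
time_s: 3.15
tool_pos: [685.6, 65.5, 68.5]
tool_rot: [[-0.358, 0.934, -0.002], [0.934, 0.358, 0.0], [0.001, -0.002, -1.0]]
ft_force: [0.4, -0.8, 0.3]
width: 0.1
t 3.15 pos [685.6  65.5  68.5] ang 110.95 F [ 0.4 -0.8  0.3] w 0.1 tilt [-2.5e-03  1.0e-04 -1.0e+00]
  dp m [0.0003 0.0005 0.0075] yaw -0.0
```

The force reads near zero where about 5 N is expected, so I'm looking.

```bash
python3 -c "
from h import *
save('wrist','w2.png',None,1.42);save('scene','s2.png',(250,100,200,180),1)
a=cv2.imread('pics/full_w2.png')[120:330,120:400];b=cv2.imread('pics/s2.png')
cv2.imwrite('pics/c2.png',np.hstack([cv2.resize(a,(400,300)),cv2.resize(b,(333,300),interpolation=cv2.INTER_CUBIC)]))
go(686,66,61,111);print(np.round(state()['joint_torque'],1),state()['torque'])"
```

```text
t 3.25 pos [685.4  65.4  68.2] ang 110.95 F [ 0.2  0.4 -0.3] w 0.6 tilt [-3.1e-03  1.0e-04 -1.0e+00]
  dp m [0.0003 0.0008 0.0072] yaw -0.1
[-1.000e-01 -1.014e+02 -1.450e+01 -3.790e+01  0.000e+00 -1.000e-01
 -0.000e+00] [-0.00389956 -0.17928321  0.08912473]
```

View pics/c2.png

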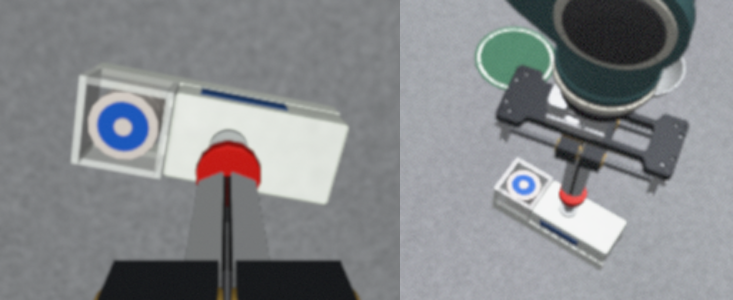

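```bash
python3 -c "
from h import *
p=camera_params('wrist');T=np.array(p['T_tool_cam']);K=np.array(p['K'])
def pr(x,y,z):
    c=np.linalg.inv(T)@[x,y,z,1];h=K@[c[0],-c[1],-c[2]];return np.round(h[:2]/h[2],1)
for x in(-8,0,8):
  for z in(-30,-15,0):print(x,z,pr(x,0,z))
print(p.keys())
s=state();R=np.array(s['tool_rot']);P=np.array(s['tool_pos'])
def pw(X):return pr(*(R.T@(np.array(X)-P)))
for z in (62,70,86):print('cap',z,pw([685,67,z]),pw([685-.36*16,67+.93*16,z]))
"
python3 - <<'E'
import cv2
im=cv2.imread('pics/full_w2.png')[190:270,230:340];cv2.imwrite('pics/c3.png',cv2.resize(im,None,fx=6,fy=6,interpolation=cv2.INTER_CUBIC))
E
```

```text
-8 -30 [279.1 267.7]
-8 -15 [279.1 257.3]
-8 0 [279.  248.2]
0 -30 [279.1 256.3]
0 -15 [279.1 246.5]
0 0 [279. 238.]
8 -30 [279.1 244.5]
8 -15 [279.1 235.5]
8 0 [279.  227.7]
dict_keys(['K', 'T_tool_cam'])
cap 62 [279.3 232.9] [279.2 212.3]
cap 70 [279.3 236.9] [279.2 215.8]
cap 86 [279.3 246. ] [279.2 223.4]
```

View pics/c3.png

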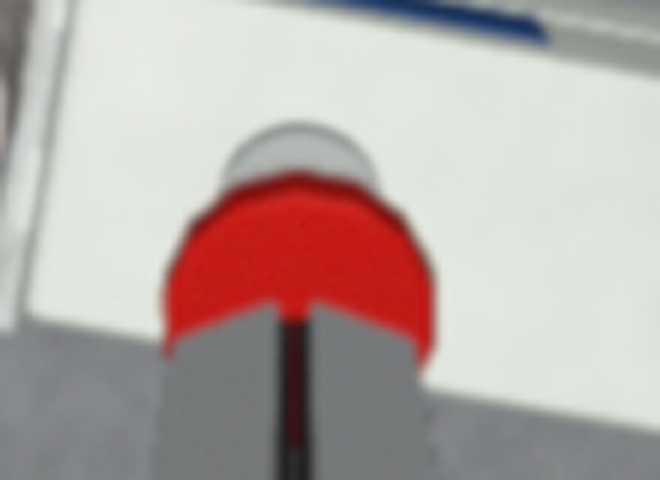

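The cap edge sits at the height for z≈86, so it has not been pressed. The closed fingertips sit about 20 mm behind the stated TCP, which explains the zero force. I'll keep going down gently.

```bash
python3 -m jog '[{"dp":[0,0.001,0.002],"yaw":0,"grip":0},{"dp":[0,0.001,0.004],"yaw":0,"grip":0},{"dp":[0,0.001,0.006],"yaw":0,"grip":0}]'
python3 -c "
from h import *
go(686,66,61,111)"
```

```text
time_s: 3.5
tool_pos: [686.4, 65.8, 62.0]
tool_rot: [[-0.358, 0.934, -0.003], [0.934, 0.358, 0.0], [0.001, -0.003, -1.0]]
ft_force: [0.5, -0.6, -0.1]
width: 0.4
t 3.5 pos [686.4  65.8  62. ] ang 110.95 F [ 0.5 -0.6 -0.1] w 0.4 tilt [-3.1e-03  1.0e-04 -1.0e+00]
  dp m [ 0.0003 -0.0003  0.001 ] yaw -0.0
```

```bash
python3 -m jog '[{"dp":[0,0,0.002],"yaw":0,"grip":0},{"dp":[0,0,0.004],"yaw":0,"grip":0}]'
python3 -c "
from h import *
go(686,66,40,111)"
```

```text
time_s: 3.67
tool_pos: [686.4, 65.8, 57.9]
tool_rot: [[-0.358, 0.934, -0.003], [0.934, 0.358, 0.0], [0.001, -0.003, -1.0]]
ft_force: [-2.0, -0.8, 3.2]
width: 0.4
t 3.67 pos [686.4  65.8  57.9] ang 110.95 F [-2.  -0.8  3.2] w 0.4 tilt [-3.e-03  1.e-04 -1.e+00]
  dp m [ 0.0003 -0.0003  0.0179] yaw -0.0
```

Contact is at TCP z≈59 with 3.2 N, so the tip offset is about 27 mm. Now pressing at 30 mm/s.

```bash
python3 -m jog '[{"dp":[0,0,0.0025],"yaw":0,"grip":0},{"dp":[0,0,0.005],"yaw":0,"grip":0},{"dp":[0,0,0.0075],"yaw":0,"grip":0},{"dp":[0,0,0.010],"yaw":0,"grip":0},{"dp":[0,0,0.0125],"yaw":0,"grip":0},{"dp":[0,0,0.015],"yaw":0,"grip":0},{"dp":[0,0,0.0175],"yaw":0,"grip":0},{"dp":[0,0,0.020],"yaw":0,"grip":0}]'
python3 -m jog '[{"dp":[0,0,0.002],"yaw":0,"grip":0},{"dp":[0,0,0.003],"yaw":0,"grip":0}]'
python3 -c "
from h import *
go(686,66,34,111)"
```

```text
time_s: 4.33
tool_pos: [686.4, 65.9, 38.1]
tool_rot: [[-0.358, 0.934, -0.003], [0.934, 0.358, -0.0], [0.001, -0.003, -1.0]]
ft_force: [-2.7, -1.5, 7.4]
width: 0.5
time_s: 4.5
tool_pos: [686.4, 65.8, 35.3]
tool_rot: [[-0.358, 0.934, -0.003], [0.934, 0.358, -0.0], [0.001, -0.003, -1.0]]
ft_force: [-2.2, -1.1, 7.2]
width: 0.1
t 4.5 pos [686.4  65.8  35.3] ang 110.95 F [-2.2 -1.1  7.2] w 0.1 tilt [-2.6e-03 -2.0e-04 -1.0e+00]
  dp m [ 0.0003 -0.0003  0.0013] yaw -0.1
```

Not at the stop yet. Continuing in 1 mm steps until the force jumps.

```bash
python3 -m jog '[{"dp":[0,0,0.001],"yaw":0,"grip":0},{"dp":[0,0,0.001],"yaw":0,"grip":0}]'; python3 -m jog '[{"dp":[0,0,0.001],"yaw":0,"grip":0},{"dp":[0,0,0.001],"yaw":0,"grip":0}]'
python3 -c "
from h import *
go(686,66,34,111)"
```

```text
time_s: 4.67
tool_pos: [686.5, 65.8, 35.0]
tool_rot: [[-0.357, 0.934, -0.002], [0.934, 0.357, -0.0], [0.0, -0.002, -1.0]]
ft_force: [-4.4, -0.8, 11.3]
width: 0.5
time_s: 4.83
tool_pos: [686.5, 65.8, 34.9]
tool_rot: [[-0.357, 0.934, -0.002], [0.934, 0.357, -0.001], [-0.0, -0.002, -1.0]]
ft_force: [-6.5, -2.0, 14.9]
width: 0.2
t 4.83 pos [686.5  65.8  34.9] ang 110.94 F [-6.5 -2.  14.9] w 0.2 tilt [-2.1e-03 -9.0e-04 -1.0e+00]
  dp m [ 0.0003 -0.0004  0.0009] yaw -0.1
```

The hard stop is reached: z has stalled and the force is rising. Now releasing upward.

```bash
python3 -m jog '[{"dp":[0,0,-0.004],"yaw":0,"grip":0},{"dp":[0,0,-0.009],"yaw":0,"grip":0},{"dp":[0,0,-0.015],"yaw":0,"grip":0},{"dp":[0,0,-0.021],"yaw":0,"grip":0},{"dp":[0,0,-0.027],"yaw":0,"grip":0},{"dp":[0,0,-0.035],"yaw":0,"grip":0},{"dp":[0,0,-0.05],"yaw":0,"grip":0},{"dp":[0,0,-0.08],"yaw":0,"grip":0.24}]'
python3 -m jog '[{"dp":[0,0,-0.03],"yaw":0,"grip":0.24},{"dp":[0,0,-0.03],"yaw":0,"grip":0.24},{"dp":[0,0,-0.03],"yaw":0,"grip":0.24}]'
python3 -c "
from h import *
s=state();save('wrist','w3.png',None,1.42)
go(542,42,130,111)
cv2.imwrite('pics/c4.png',cv2.imread('pics/w3.png'))"
```

```text
time_s: 5.5
tool_pos: [685.1, 65.6, 113.7]
tool_rot: [[-0.358, 0.934, -0.006], [0.934, 0.358, -0.001], [0.001, -0.006, -1.0]]
ft_force: [-0.4, -0.4, 0.6]
width: 4.0
time_s: 5.75
tool_pos: [686.3, 65.8, 146.4]
tool_rot: [[-0.357, 0.934, -0.003], [0.934, 0.357, -0.001], [0.0, -0.003, -1.0]]
ft_force: [-0.2, -0.3, -0.7]
width: 21.7
t 5.8 pos [685.6  65.6 144.7] ang 110.95 F [-0.9  0.8 -0.3] w 22.2 tilt [-0.0051 -0.0013 -1.    ]
  dp m [ 0.0293 -0.1424  0.0155] yaw -0.1
```

View pics/c4.png

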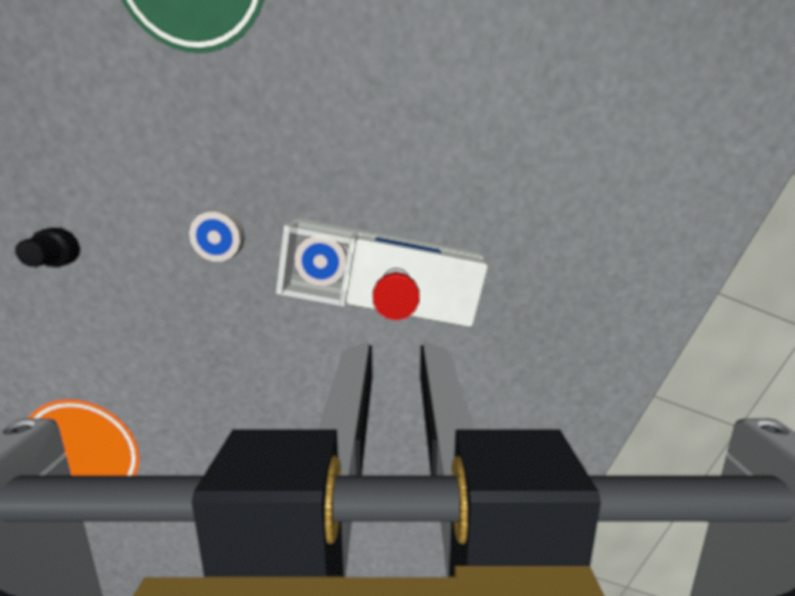

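One disc is out at (215,238), the plunger is back up at (396,296), and the magazine still holds its stack.

```bash
python3 -c "
from h import *
s=state();R=np.array(s['tool_rot']);P=np.array(s['tool_pos'])
d=wpix(214.5/1.42,237/1.42,14,P,R);r=wpix(396/1.42,296/1.42,86,P,R);print(d,r)
g=np.array([476,214.7]);v=g-d[:2];a=np.degrees(np.arctan2(v[1],v[0]));L=np.hypot(*v);print(a,L)
b=d[:2]-v/L*40;print(b);go(*b,100,a)"
```

```text
[542.1  43.6  14. ] [683.6  69.8  86. ]
111.12273249152076 183.42415326232256
[556.51467742   6.28757479]
t 5.8 pos [685.6  65.6 144.7] ang 110.95 F [-0.9  0.8 -0.3] w 22.2 tilt [-0.0051 -0.0013 -1.    ]
  dp m [-0.0093 -0.1415  0.0454] yaw -0.2
```

```bash
python3 -c "
import plant;print(getattr(plant,'tcp_to_grasp',None))"
python3 -m jog '[{"dp":[-0.010,-0.0415,0],"yaw":0,"grip":0.24},{"dp":[-0.010,-0.083,0],"yaw":0,"grip":0.24},{"dp":[-0.010,-0.120,0],"yaw":0,"grip":0.24},{"dp":[-0.010,-0.1415,0.03],"yaw":0,"grip":0.24},{"dp":[-0.010,-0.1415,0.06],"yaw":0,"grip":0.24},{"dp":[-0.010,-0.1415,0.09],"yaw":0,"grip":0.24},{"dp":[-0.010,-0.1415,0.10],"yaw":0,"grip":0.24},{"dp":[-0.010,-0.1415,0.10],"yaw":0,"grip":0.24}]'
python3 -c "
from h import *
save('wrist','w4.png',(90,60,400,300),2)
go(556.5,6.3,0,111.1)"
```

```text
18.8
time_s: 6.47
tool_pos: [554.7, 5.6, 43.1]
tool_rot: [[-0.358, 0.934, -0.01], [0.934, 0.358, -0.001], [0.003, -0.009, -1.0]]
ft_force: [-0.1, -0.1, 0.3]
width: 22.7
t 6.52 pos [556.    5.9  44.9] ang 110.97 F [-0.5 -0.1  0.1] w 22.8 tilt [-7.3e-03 -7.0e-04 -1.0e+00]
  dp m [0.0001 0.001  0.0449] yaw -0.1
```

View pics/w4.png

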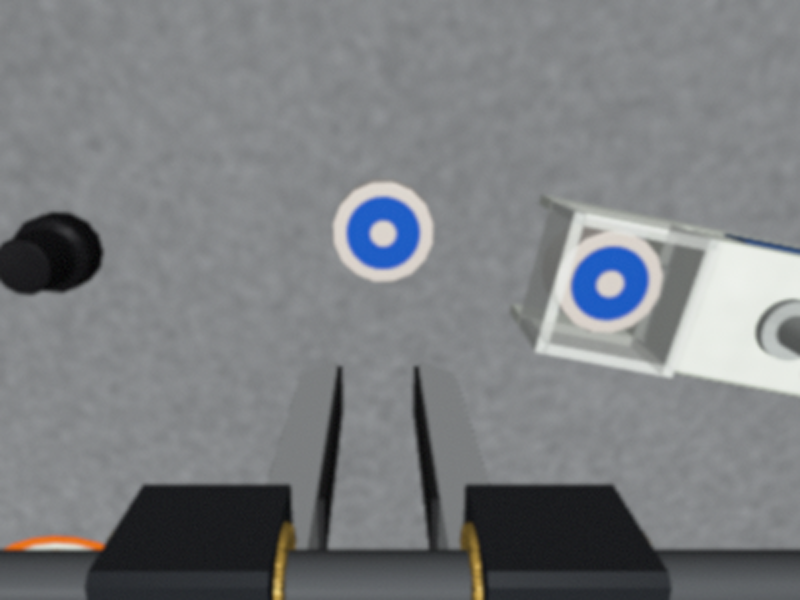

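The disc is at (383,232) and the finger gap is centred at column 378, so they are well aligned. Lowering gently.

```bash
python3 -m jog '[{"dp":[0,0.0025,0.012],"yaw":0,"grip":0.24},{"dp":[0,0.0025,0.025],"yaw":0,"grip":0.24},{"dp":[0,0.0025,0.035],"yaw":0,"grip":0.24},{"dp":[0,0.0025,0.038],"yaw":0,"grip":0.24},{"dp":[0,0.0025,0.041],"yaw":0,"grip":0.24},{"dp":[0,0.0025,0.043],"yaw":0,"grip":0.24}]'
python3 -m jog '[{"dp":[0,0,0.003],"yaw":0,"grip":0.24},{"dp":[0,0,0.006],"yaw":0,"grip":0.24}]'
python3 -m jog '[{"dp":[0,0,0.003],"yaw":0,"grip":0.24},{"dp":[0,0,0.006],"yaw":0,"grip":0.24}]'
python3 -c "
from h import *
go(556.5,6.3,-20,111.1)"
```

```text
time_s: 7.02
tool_pos: [558.0, 6.8, 1.8]
tool_rot: [[-0.358, 0.934, -0.007], [0.934, 0.358, -0.001], [0.002, -0.007, -1.0]]
ft_force: [-0.3, 0.7, 0.5]
width: 22.1
time_s: 7.18
tool_pos: [558.2, 6.8, -4.2]
tool_rot: [[-0.358, 0.934, -0.007], [0.934, 0.358, -0.001], [0.002, -0.007, -1.0]]
ft_force: [0.7, 0.3, 0.2]
width: 22.3
time_s: 7.35
tool_pos: [558.3, 6.8, -10.3]
tool_rot: [[-0.358, 0.934, -0.006], [0.934, 0.358, -0.001], [0.002, -0.006, -1.0]]
ft_force: [-0.1, 0.4, 0.1]
width: 22.5
t 7.35 pos [558.3   6.8 -10.3] ang 110.97 F [-0.1  0.4  0.1] w 22.5 tilt [-6.5e-03 -8.0e-04 -1.0e+00]
  dp m [ 0.0002 -0.0018  0.0097] yaw -0.1
```

```bash
python3 -m jog '[{"dp":[0,0,0.003],"yaw":0,"grip":0.24},{"dp":[0,0,0.006],"yaw":0,"grip":0.24}]'
python3 -m jog '[{"dp":[0,0,0.002],"yaw":0,"grip":0.24},{"dp":[0,0,0.004],"yaw":0,"grip":0.24},{"dp":[0,0,0.004],"yaw":0,"grip":0.24}]'
python3 -m jog '[{"dp":[0,0,0.001],"yaw":0,"grip":0.24},{"dp":[0,0,0.002],"yaw":0,"grip":0.24}]'
python3 -c "
from h import *
save('wrist','w5.png',(150,100,260,195),3)
g=(476,214.7);go(*g,-22,111.1)"
```

```text
time_s: 7.52
tool_pos: [558.3, 6.7, -16.5]
tool_rot: [[-0.358, 0.934, -0.006], [0.934, 0.358, -0.001], [0.001, -0.006, -1.0]]
ft_force: [0.4, 0.1, -1.0]
width: 22.5
time_s: 7.77
tool_pos: [558.1, 6.7, -20.9]
tool_rot: [[-0.358, 0.934, -0.007], [0.934, 0.358, -0.001], [0.002, -0.007, -1.0]]
ft_force: [-0.4, 0.4, -0.0]
width: 22.5
time_s: 7.93
tool_pos: [558.1, 6.8, -23.0]
tool_rot: [[-0.358, 0.934, -0.007], [0.934, 0.358, -0.001], [0.002, -0.007, -1.0]]
ft_force: [0.4, -0.7, 0.2]
width: 22.4
t 7.98 pos [558.    6.7 -23.1] ang 110.97 F [-0.1  0.  -0.1] w 22.9 tilt [-6.9e-03 -8.0e-04 -1.0e+00]
  dp m [ 0.2236 -0.0021 -0.0007] yaw -0.1
```

View pics/w5.png

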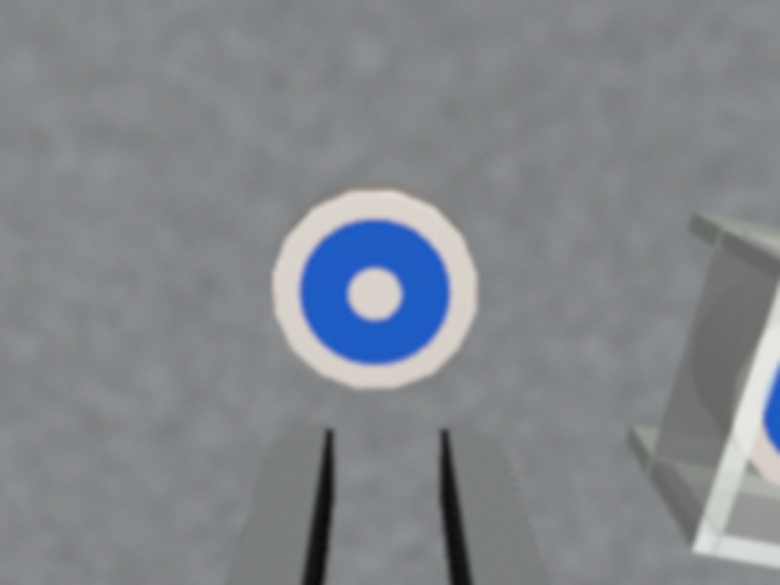

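The tips are near bench level, about 8 mm behind the disc; the disc is at (375,290) and the gap centre at column 387, about 2 mm off. Correcting that and pushing along tool +x.

```bash
python3 -m jog '[{"dp":[0.003,-0.002,0],"yaw":0,"grip":0.24},{"dp":[0.007,-0.002,0],"yaw":0,"grip":0.24},{"dp":[0.012,-0.002,0],"yaw":0,"grip":0.24},{"dp":[0.018,-0.002,0],"yaw":0,"grip":0.24},{"dp":[0.025,-0.002,0],"yaw":0,"grip":0.24},{"dp":[0.032,-0.002,0],"yaw":0,"grip":0.24},{"dp":[0.040,-0.002,0],"yaw":0,"grip":0.24},{"dp":[0.048,-0.002,0],"yaw":0,"grip":0.24}]'
python3 -m jog '[{"dp":[0.008,0,0],"yaw":0,"grip":0.24},{"dp":[0.016,0,0],"yaw":0,"grip":0.24},{"dp":[0.024,0,0],"yaw":0,"grip":0.24},{"dp":[0.032,0,0],"yaw":0,"grip":0.24},{"dp":[0.040,0,0],"yaw":0,"grip":0.24},{"dp":[0.048,0,0],"yaw":0,"grip":0.24},{"dp":[0.054,0,0],"yaw":0,"grip":0.24},{"dp":[0.058,0,0],"yaw":0,"grip":0.24}]'
python3 -c "
from h import *
save('wrist','w6.png',None,1.42)
g=(476,214.7);go(*g,-22,111.1)"
```

```text
time_s: 8.65
tool_pos: [538.6, 51.8, -23.0]
tool_rot: [[-0.358, 0.934, -0.007], [0.934, 0.358, -0.001], [0.002, -0.007, -1.0]]
ft_force: [0.6, -0.1, -0.7]
width: 22.7
time_s: 9.32
tool_pos: [517.5, 106.9, -22.9]
tool_rot: [[-0.359, 0.933, -0.007], [0.933, 0.359, -0.001], [0.002, -0.007, -1.0]]
ft_force: [-0.3, 0.4, -0.8]
width: 22.4
t 9.37 pos [517.4 107.3 -22.8] ang 111.05 F [-0.5  1.5  0.2] w 22.5 tilt [-6.9e-03 -4.0e-04 -1.0e+00]
  dp m [ 0.1151 -0.     -0.0006] yaw -0.0
```

View pics/w6.png

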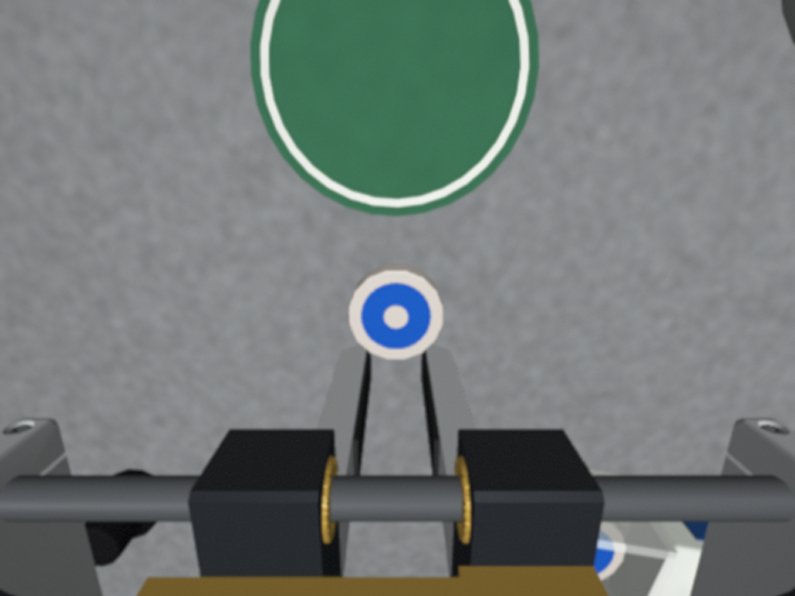

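The disc at (396,315) sits centred between the fingertips, straight ahead of the mat (bottom edge at row 215). About 90 mm to go.

```bash
python3 -m jog '[{"dp":[0.004,0,0],"yaw":0,"grip":0.24},{"dp":[0.010,0,0],"yaw":0,"grip":0.24},{"dp":[0.018,0,0],"yaw":0,"grip":0.24},{"dp":[0.026,0,0],"yaw":0,"grip":0.24},{"dp":[0.034,0,0],"yaw":0,"grip":0.24},{"dp":[0.042,0,0],"yaw":0,"grip":0.24},{"dp":[0.050,0,0],"yaw":0,"grip":0.24},{"dp":[0.058,0,0],"yaw":0,"grip":0.24}]'
python3 -m jog '[{"dp":[0.008,0,0],"yaw":0,"grip":0.24},{"dp":[0.016,0,0],"yaw":0,"grip":0.24},{"dp":[0.023,0,0],"yaw":0,"grip":0.24},{"dp":[0.028,0,0],"yaw":0,"grip":0.24},{"dp":[0.031,0,0],"yaw":0,"grip":0.24},{"dp":[0.032,0,0],"yaw":0,"grip":0.24},{"dp":[0.026,0,0],"yaw":0,"grip":0.24},{"dp":[0.008,0,0],"yaw":0,"grip":0.24}]'
python3 -m jog '[{"dp":[-0.02,0,0],"yaw":0,"grip":0.24},{"dp":[-0.03,0,0],"yaw":0,"grip":0.24},{"dp":[-0.03,0,-0.03],"yaw":0,"grip":0.24},{"dp":[-0.03,0,-0.07],"yaw":0,"grip":0.24},{"dp":[-0.03,0,-0.11],"yaw":0,"grip":0.24},{"dp":[-0.03,0,-0.15],"yaw":0,"grip":0.24},{"dp":[-0.03,0,-0.15],"yaw":0,"grip":0.24},{"dp":[-0.03,0,-0.15],"yaw":0,"grip":0.24}]'
python3 -c "
from h import *
save('wrist','w7.png',None,1.42);save('scene','s7.png',None,1.42)
go(476,214,130,111.1)"
```

```text
time_s: 10.03
tool_pos: [496.2, 162.3, -22.7]
tool_rot: [[-0.359, 0.933, -0.007], [0.933, 0.359, -0.0], [0.002, -0.007, -1.0]]
ft_force: [0.4, 0.3, 0.7]
width: 22.7
time_s: 10.7
tool_pos: [492.9, 171.1, -22.6]
tool_rot: [[-0.362, 0.932, -0.007], [0.932, 0.362, 0.001], [0.003, -0.006, -1.0]]
ft_force: [-0.3, 0.2, 0.6]
width: 22.3
time_s: 11.37
tool_pos: [506.2, 142.7, 129.3]
tool_rot: [[-0.361, 0.933, -0.003], [0.933, 0.361, 0.001], [0.002, -0.003, -1.0]]
ft_force: [-0.1, -0.9, -0.8]
width: 22.5
t 11.47 pos [504.5 142.4 126.8] ang 111.18 F [ 0.   0.2 -1.6] w 22.4 tilt [-7.5e-03  1.0e-04 -1.0e+00]
  dp m [ 0.0771 -0.0008 -0.003 ] yaw 0.1
```

View pics/w7.png

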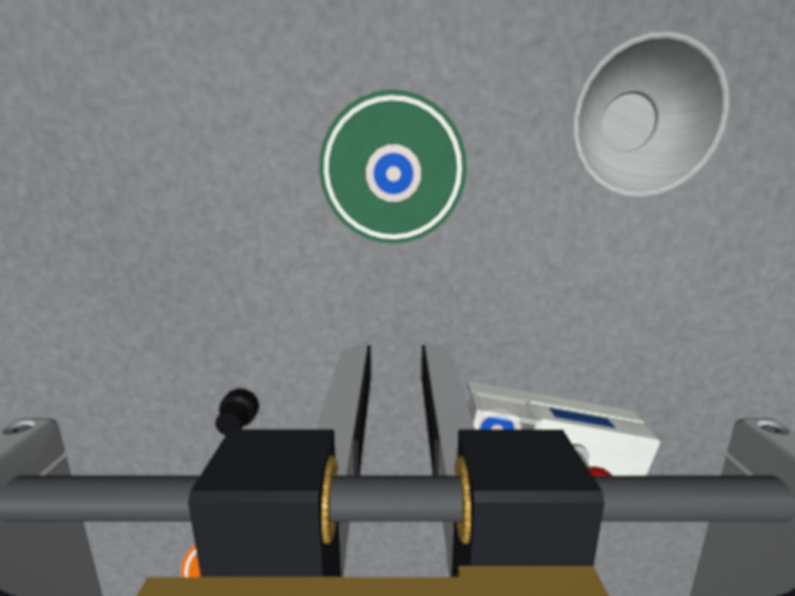

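View pics/s7.png

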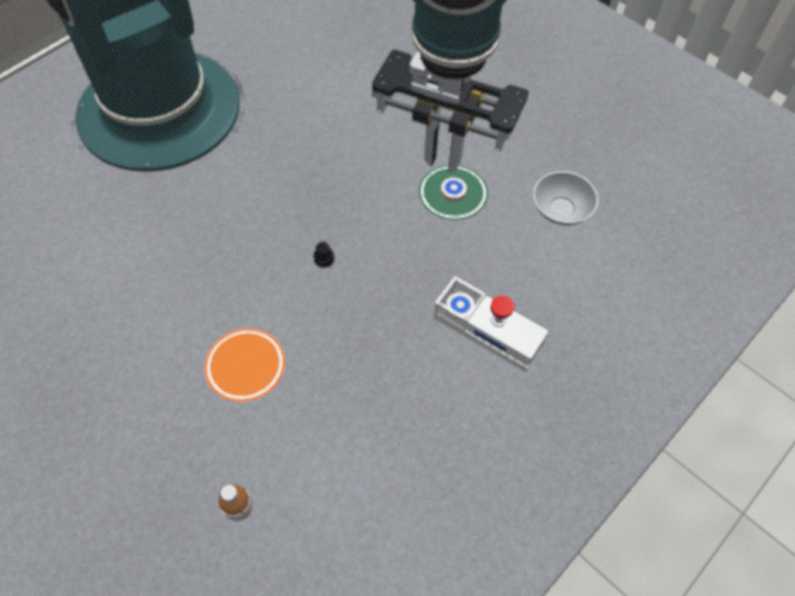

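The disc at (393,173) is well inside the mat, whose centre is at (393,166). In the scene view the bowl, connector and vial are where they were, the plunger is up, and no second disc is out.

```bash
python3 -c "
from plant import *
s=state();print(s['time_s'],s['qvel']);print(finish_job())"
```

```text
11.4667 [-0.00878457  0.02013658  0.00350318  0.00792765 -0.00015539  0.00143672
  0.00199537]
the job is handed in; nothing more can be done
None
```

The job is done and handed in at 11.5 s. I pressed the plunger once at about 30 mm/s to its hard stop, let it come back up, and one disc slid out. I then pushed that disc across the bench with the fingertips, set about 22 mm apart, onto the green mat and drew the arm clear.

- **Last checks:** The disc lies near the centre of the green mat, wholly on it. The plunger is up, the magazine still holds its discs, and no second disc is out. The bowl, connector and vial look unmoved. The force at the stop read about 15 N.
- **What disagreed:** The fingertips turned out to sit about 27 mm short of the stated TCP, at the openings I used. The first descent therefore touched nothing, which showed in the force reading and the wrist picture. I found the real contact by force and went about 27 mm lower for both the press and the push. I also took the fingertips' height above the bench during the push from this offset; they never touched the bench, so it was not measured.

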